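# Slide the foot collar round a bent lamp stem until it clicks home

## Task

Fit the green collar to the lamp stem that is held in the vice: put it on over the open tip, work it round the bend and push it fully home against the rubber washer on the foot flange, until the spring catch clicks up behind it, then let go. Go gently, by feel: the stem was bent by hand, the collar must not be forced on it, and it must not be bent any further. Leave the other things on the bench alone.

Things in the scene. Friction and masses are not known exactly. Their poses are not given: they have to be found in the camera images.
- collar: Loose green plastic block, 20 mm long along its x axis, 34 mm wide (y), 34 mm high (z), 60 g. A 15 mm bore runs right through along x, in the middle of the block. The same either end round. Origin: centre of its underside, which stands on the bench; the bore axis lies 17 mm above it.
- bore (a point): Centre of the collar's bore (middle of the block), same axes as the collar.
- stem: The bent lamp stem: 12 mm round steel bar, level, axis 130 mm above the bench, clamped in the vice. From the flange 70 to 90 mm of straight bar, then a right-angle bend in the level plane to the -y side, then 30 mm of straight bar with a round end. The bend was made by hand: radius about 80 mm, flatter in its middle, and up to 5 mm or 0.15 rad off any smooth guess. Origin and axes as seat.
- seat (a point): Usual place of the foot flange's front face, on the stem axis: x along the stem away from the vice, z up. The flange (34 mm disc, 8 mm thick, grub-screwed hub behind) carries the washer and the catch and may sit up to 8 mm nearer or farther along x. Before it a black rubber washer, 4 mm thick, gives 3 mm under 6 N. The vice jaws start 55 mm behind, 12 mm higher than the axis. Tip near (157, -113) mm.
- tip (a point): The very end of the stem's round open tip, on its axis. x points out of the tip along the last straight 30 mm, away from the stem; z up. The collar goes on here, sliding towards -x.
- catch (a joint): Sprung brass leaf, 5 mm wide, on top of the stem. From the flange face its hinge is 37 mm and its free end 21.3 mm, 4.5 mm proud of the bar. 0 rad = sprung up, 0.06 to 0.25 = pressed by the collar, which rides over it with a light push. When the washer is squeezed till the bore centre is 11 mm from the flange (6 to 10 N of push), the leaf springs back to 0 behind the collar. Harder than that is forcing.
- vice: Blue bench vice bolted to the bench, 80 mm jaws, 142 mm high, its screw and upright handle (top at 154 mm) towards -x. Origin on the bench under the middle of the jaws. The stem is clamped level between its jaws and runs out to the vice's -y side; the seat lies at (0, -95, 130) mm. Does not move.
- lamp_base: Bystander: round walnut lamp base, 124 mm across, with a light bulb, 110 mm high. Origin: centre of its underside.
- shade: Bystander: white lamp shade, a dome 90 mm across with a green neck, 58 mm high. Origin: centre of its underside.
- case: Bystander: open white plastic case 100 x 80 x 35 mm with a red circuit board in it. Origin: centre of its underside.
- screwdriver: Bystander: screwdriver with a red handle, 180 mm long, lying on the bench. Origin: on the bench under its middle.
Things that resemble listed ones, but are neither listed nor needed, are in the scene too. Several things have the shape of the collar; the one meant has the colours described above.

How it is judged:
On the way, in this order (a step that is already met when the one before it is completed fails the run):
1. the collar is on the stem's tip (x of bore in the frame of tip between -0.04 and -0.01 m and y of bore in the frame of tip between -0.004 and 0.004 m and z of bore in the frame of tip between -0.004 and 0.004 m), for 0.1 s.
2. the collar has come round the bend onto the straight part (x of bore in the frame of seat between 0.024 and 0.065 m and y of bore in the frame of seat between -0.004 and 0.004 m and z of bore in the frame of seat between -0.004 and 0.004 m), for 0.1 s.
At the end, for the whole second after the job is handed in: The collar is on the stem between the foot flange and the catch (bore centre 1 to 21 mm from the seat point, within 4 mm of the stem axis), released and at rest; the catch is up behind it (below 0.06 rad); the stem's tip is within 5 mm of where it began; the bystanders have not been disturbed (x of bore in the frame of seat between 0.001 and 0.021 m and y of bore in the frame of seat between -0.004 and 0.004 m and z of bore in the frame of seat between -0.004 and 0.004 m and value of joint catch below 0.06 rad and linear speed of collar below 0.02 m/s and distance of tip from where it was at the start of the episode below 0.005 m); the robot touches nothing.
It fails at once if the collar is forced along the stem (more than 18 N between them) (contact force between collar and stem above 18 N).
It fails at once if the stem is bent (its tip more than 5 mm from where it began) (distance of tip from where it was at the start of the episode above 0.005 m).
It fails at once if a bystander is moved by more than 20 mm (distance of any of lamp_base, shade, case, screwdriver from where it was at the start of the episode above 0.02 m).
It also fails if it takes over 72 s, if anything falls off the work surface, if the arm or the gripper's body presses on something with over 40 N, if the wrist force passes 120 N, or if a joint passes its speed limit or range.

## Robot

A 7-joint arm with a two-finger parallel gripper is mounted at the origin on the work surface. World frame = base frame: x ahead of the robot, y to its left, z up, the work surface at z = 0. Lengths are in m, angles in rad, forces in N, time in s.
With the tool pointing down it reaches from about 0.425 to 0.825 m from the base axis. Payload 3.6 kg.
Tool frame: the origin (TCP) lies where the fingers leave the gripper's body, on its centre line; the fingertips stand 73 mm ahead of it and the grasp point (between the pads) lies 54 mm ahead of it; z points along the fingers, y is the line along which they close (so a half turn about z gives the same grasp; the last joint's range is limited). The gripper opens to 85 mm and grips with 20 to 120 N. Pads are 22 mm wide; open, the fingers measure 114 mm over their backs; the gripper's body (76 mm by 85 mm) begins 54 mm behind the grasp point. The pads swing forward as they close: fully open they stand 13 mm farther back than shut.
Start: joints at [-1.181, 0.615, -0.013, 1.423, 0.008, 1.103, -0.04], TCP at [0.263, 0.595, 0.304] pointing down, gripper open.
Joint ranges: [-3.12, 3.12], [-0.3, 2.06], [-1.34, 1.32], [0.26, 2.42], [-1.36, 4.5], [0.01, 1.98], [-2.84, 2.84]. Speed limits (rad/s): [2.79, 2.79, 3.14, 3.14, 3.14, 3.14, 3.14].

## Interface

Orientations are given as a unit quaternion [x, y, z, w].
In Python, from station import arm, snapshot, camera_info, ticket gives the robot as it stands. Calls block until the motion is done:
- arm.movep(position, orientation): joint-space move of the TCP to a pose.
- arm.line_to(position, velocity=0.15, ori=None): straight line of the TCP; ori=None keeps the orientation; velocity is the mean speed in m/s.
- arm.move_j(angles): joint-space move.
- arm.move_gripper(opening, effort=None): opening from 0.0 (shut) to 1.0 (fully open); effort is the grip in N (None keeps the last); returns when the fingers have stopped.
- arm.pause(seconds).
- arm.ik(position, orientation): joint angles nearest the present ones, or None.
- snapshot(name): name is "scene" or "top" or "wrist"; returns the picture (400x640x3 uint8, blue, green, red); there is no depth.
- camera_info(name): a dict with "fx", "fy", "cx", "cy" (pixels), "dist_coeffs" ([k1, k2, p1, p2, k3] as OpenCV has them; the pictures are not rectified), "R" (3x3) and "t" (3): a world point X has camera coordinates R X + t; the wrist camera has in their place "T_tool_cam" (4x4, takes a point from camera to tool coordinates, whose origin is the TCP and whose axes are the flange's). Camera axes: x right, y down, z forward; pixel columns grow to the right and rows downward; lengths in m; the calibration is good to about 2 mm. A picture is of the moment at which its call begins: read the wrist's pose just before it. camera_info takes no time and is no camera call.
A pose or a line that the arm cannot do raises arm.MotionError and nothing moves.
- ticket.finish_job(): hands the job in; it is judged then, once.
Readings, each from a call of its own:
- arm.read_time(): time.
- arm.read_joint_positions(): joint angles.
- arm.read_dq(): joint speeds.
- arm.read_effort(): joint torques, N m.
- arm.read_tool_pos(): TCP position.
- arm.read_eef_rot(): TCP orientation.
- arm.read_ft_force(): force on the tool from outside, world axes, zero at the start.
- arm.read_wrist_torque(): the same for the moment, N m.
- arm.read_opening(): opening from 0.0 (shut) to 1.0 (fully open).
- arm.read_finger_force(): force on a finger pad.
Only numpy, scipy, OpenCV 4.12 (cv2) and the standard library are available. Lean on these libraries where they do the work, as an engineer would, in place of code of your own. Each camera call takes 0.05 s, during which the arm holds its last target. There are 200 camera calls.

## Working session

There is one attempt and no reset: what is moved stays moved. The work goes in short steps, each a Python script; the robot and the scene stay as the last script left them, time stands still between calls to the robot, and variables do not carry over. Pictures are saved under pics/ and viewed, at most 10 in all, crops included, and the job is handed in when it is done.

```bash
ls; mkdir -p pics; python3 - <<'E'
from station import arm, snapshot, camera_info
import cv2, numpy as np
for n in ("scene","top"):
    im=snapshot(n); cv2.imwrite(f"pics/{n}0.png",im)
    c=camera_info(n); print(n,c)
print(camera_info("wrist")); print(arm.read_time(), arm.read_tool_pos(), arm.read_eef_rot())
E
```

```text
pics
scene {'fx': 506.0965861100935, 'fy': 506.0965861100935, 'cx': 315.4951865626415, 'cy': 201.0194437836492, 'dist_coeffs': array([0.00965721, 0.        , 0.        , 0.        , 0.        ]), 'R': array([[ 0.7399859 ,  0.67261048,  0.00400099],
       [ 0.52260709, -0.5711916 , -0.63294706],
       [-0.42344149,  0.47046285, -0.77418474]]), 't': array([-0.39042951, -0.25541221,  1.47460177])}
top {'fx': 435.25102083807917, 'fy': 435.25102083807917, 'cx': 321.8114813484451, 'cy': 199.490435714919, 'dist_coeffs': array([-0.04562539,  0.        ,  0.        ,  0.        ,  0.        ]), 'R': array([[-0.0250395 , -0.99967977,  0.00365727],
       [-0.98134405,  0.02388231, -0.19077079],
       [ 0.19062236, -0.00836585, -0.9816278 ]]), 't': array([-0.02714603,  0.56239677,  1.21601018])}
{'fx': 358.0814814943806, 'fy': 358.0814814943806, 'cx': 313.63304212198335, 'cy': 195.84650153457778, 'dist_coeffs': array([-0.06713463,  0.        ,  0.        ,  0.        ,  0.        ]), 'T_tool_cam': array([[-5.75329799e-04, -9.53886146e-01, -3.00168102e-01,
         7.77059285e-02],
       [ 9.99999831e-01, -5.22663293e-04, -2.55751452e-04,
         1.53738670e-03],
       [ 8.70709188e-05, -3.00168198e-01,  9.53886285e-01,
        -6.89863537e-02],
       [ 0.00000000e+00,  0.00000000e+00,  0.00000000e+00,
         1.00000000e+00]])}
0.1 [0.26233223 0.59413014 0.30283161] [ 2.06377613e-01  9.78471705e-01 -1.16227406e-03 -2.27563658e-04]
```

View pics/scene0.png

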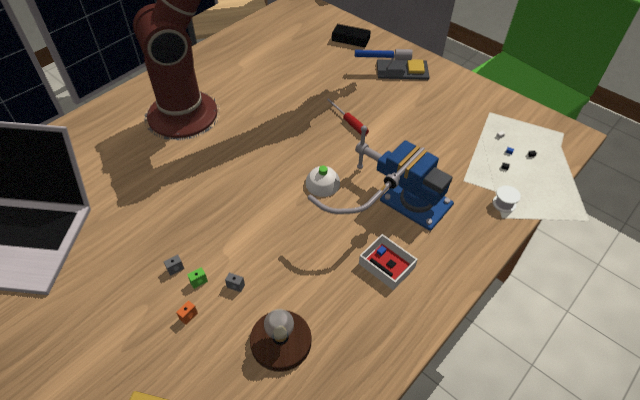

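View pics/top0.png

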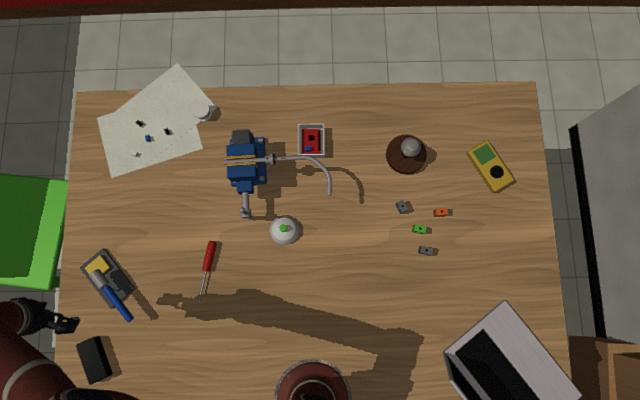

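The shapes like a collar are grey (174,264), green (197,277), grey (235,282) and orange (187,312) in the scene view. In the top view the green one is at (420,229). Green fits the description, so I'll confirm it in one enlarged crop. The stem runs in the top view from about (275,158) to (330,195).

```bash
cat > h.py <<'E'
import cv2, numpy as np
from scipy.spatial.transform import Rotation as Rn
from station import arm, snapshot, camera_info
def K(c): return np.array([[c['fx'],0,c['cx']],[0,c['fy'],c['cy']],[0,0,1.]])
def cam(n, T=None):
    """K, dist, R, t (world->camera); T=(tcp pos, quat) for the wrist"""
    c=camera_info(n)
    if n!='wrist': return K(c),c['dist_coeffs'],c['R'],c['t']
    A=np.eye(4);A[:3,:3]=Rn.from_quat(T[1]).as_matrix();A[:3,3]=T[0]
    M=np.linalg.inv(A@c['T_tool_cam']); return K(c),c['dist_coeffs'],M[:3,:3],M[:3,3]
def toplane(cm,px,z):
    k,d,R,t=cm
    u=cv2.undistortPoints(np.array(px,float).reshape(-1,1,2),k,d).reshape(-1,2)
    r=np.c_[u,np.ones(len(u))]@R; o=-R.T@t
    return o+r*((z-o[2])/r[:,2])[:,None]
def proj(cm,X):
    k,d,R,t=cm
    return cv2.projectPoints(np.array(X,float).reshape(-1,1,3),cv2.Rodrigues(R)[0],t,k,d)[0].reshape(-1,2)
E
python3 - <<'E'
from h import *
s=cv2.imread('pics/scene0.png');t=cv2.imread('pics/top0.png')
a=cv2.resize(t[140:240,220:345],(750,600),interpolation=cv2.INTER_CUBIC)
cv2.imwrite('pics/stemtop.png',a)
a=cv2.resize(s[245:325,150:260],(440,320),interpolation=cv2.INTER_CUBIC)
b=cv2.resize(t[195:261,390:456],(320,320),interpolation=cv2.INTER_CUBIC)
cv2.imwrite('pics/col.png',np.hstack([a,b]))
ct=cam('top');cs=cam('scene')
print(toplane(ct,[[420,229.5]],.034),toplane(cs,[[197,272]],.034))
print(toplane(ct,[[330,195],[275,158],[300,158],[327,172]],.13),toplane(cs,[[308,196],[390,184]],.13))
print(toplane(ct,[[284,230],[411,147],[311,140],[245,210],[402,206],[442,212],[427,251]],.03))
E
```

```text
[[ 0.46872768 -0.32716405  0.034     ]] [[ 0.47277078 -0.32141011  0.034     ]]
[[ 0.55884727 -0.06317505  0.13      ]
 [ 0.66807964  0.08742837  0.13      ]
 [ 0.66635572  0.01758242  0.13      ]
 [ 0.62418944 -0.05671943  0.13      ]] [[ 0.55939395 -0.06014651  0.13      ]
 [ 0.6709107   0.08925561  0.13      ]]
[[ 0.47774045  0.07202646  0.03      ]
 [ 0.72302589 -0.31787786  0.03      ]
 [ 0.75236127 -0.01281115  0.03      ]
 [ 0.54007423  0.18712282  0.03      ]
 [ 0.54074414 -0.27906538  0.03      ]
 [ 0.51970161 -0.39736799  0.03      ]
 [ 0.40559957 -0.34446606  0.03      ]]
```

View pics/stemtop.png

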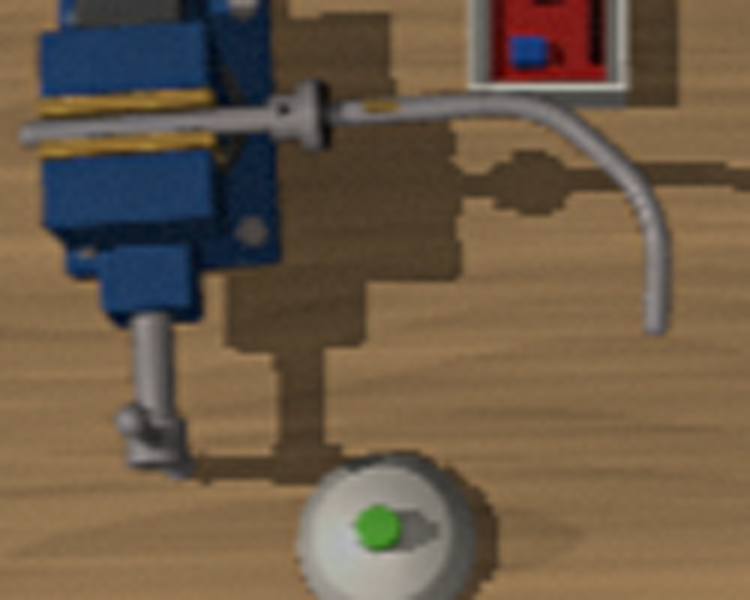

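View pics/col.png

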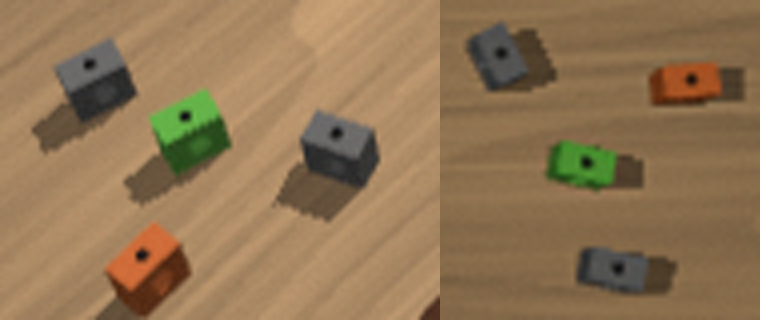

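Green is confirmed: green block with a bore through the short direction, at world about (0.47,-0.325) with its bore along about ±x. The stem crop shows the flange front at (328,112), the catch at (380,105) and the tip at (655,330). Next I'll check reach for both tool yaws and take a wrist view of the stem, then one of the collar.

```bash
cat >> h.py <<'E'
def q_yaw(th):
    """tool down; tool x = (-cos th, -sin th): th is the heading of the collar's travel"""
    return (Rn.from_euler('z',th)*Rn.from_quat([0,1,0,0])).as_quat()
E
python3 - <<'E'
from h import *
for f in (0,np.pi):
    for p,th in (((.47,-.325,.09),0),((.54,-.065,.184),0),((.62,-.05,.184),.8),((.667,.08,.184),1.57)):
        j=arm.ik(p,q_yaw(th+f)); print(f,None if j is None else np.round(j,2))
arm.movep((.53,-.0,.30),q_yaw(0))
T=(arm.read_tool_pos(),arm.read_eef_rot()); im=snapshot('wrist'); print(arm.read_time(),T)
np.savez('w1.npz',p=T[0],q=T[1]); cv2.imwrite('pics/w1.png',im)
arm.movep((.42,-.325,.22),q_yaw(0))
T=(arm.read_tool_pos(),arm.read_eef_rot()); im=snapshot('wrist'); print(arm.read_time(),T)
np.savez('w2.npz',p=T[0],q=T[1]); cv2.imwrite('pics/w2.png',im)
cv2.imwrite('pics/w12.png',cv2.resize(np.vstack([cv2.imread('pics/w1.png'),im]),(480,600),interpolation=cv2.INTER_AREA))
E
```

```text
0 [ 0.67  0.79 -0.17  1.84  0.24  0.54  1.92]
0 [ 0.11  0.6  -0.04  1.87  0.04  0.67  1.61]
0 [ 0.2   0.71 -0.25  1.64  0.23  0.82  2.22]
0 [ 0.12  0.82 -0.5   1.47  0.44  0.96  2.64]
3.141592653589793 [ 0.36  0.81  0.33  1.85 -0.46  0.56 -0.58]
3.141592653589793 [-0.33  0.69  0.66  1.88 -0.59  0.77 -0.92]
3.141592653589793 [-0.25  0.75  0.51  1.65 -0.46  0.86 -0.32]
3.141592653589793 [-0.32  0.79  0.31  1.49 -0.28  0.91  0.08]
2.475 (array([0.53015172, 0.00123025, 0.29996896]), array([-9.79127661e-04,  9.99999455e-01,  3.57524836e-04,  5.95254853e-05]))
3.85 (array([ 0.42143313, -0.32350835,  0.22025832]), array([-1.51869046e-03,  9.99998517e-01,  4.05007556e-04,  7.03353891e-04]))
```

View pics/w12.png

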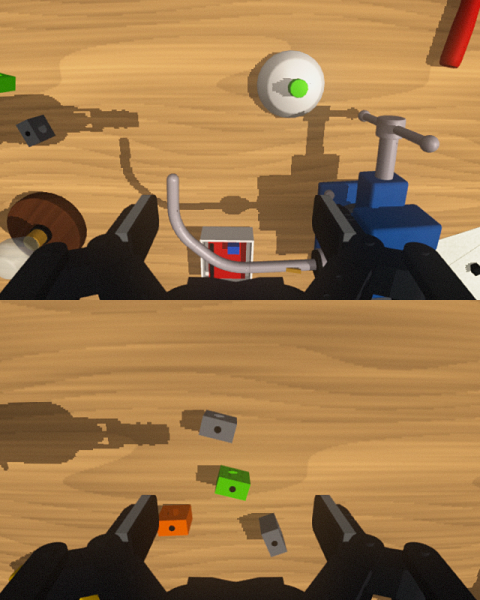

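The upper wrist view shows the stem in full-size pixels, from the tip (230,238) to the flange (420,350). In the lower one the green collar is at (311,645-400=245), with its bright top face below the bore face. Both are clear, so I'll extract the collar pose and the stem centreline.

```bash
python3 - <<'E'
from h import *
d=np.load('w2.npz');cm=cam('wrist',(d['p'],d['q'])); im=cv2.imread('pics/w2.png')
h=cv2.cvtColor(im,cv2.COLOR_BGR2HSV)
m=((h[...,0]>35)&(h[...,0]<75)&(h[...,1]>120)&(h[...,2]>60)).astype(np.uint8)
n,l,s,c=cv2.connectedComponentsWithStats(m); i=1+np.argmax(s[1:,4]); print(s[i],c[i])
v=h[...,2][l==i]; thr,_=cv2.threshold(v.reshape(-1,1),0,255,cv2.THRESH_OTSU); print('otsu',thr)
top=cv2.morphologyEx(((l==i)&(h[...,2]>thr)).astype(np.uint8),cv2.MORPH_CLOSE,np.ones((7,7)))
pt=np.argwhere(top)[:,::-1].astype(float)
w=toplane(cm,pt,.034)[:,:2].astype(np.float32)
r=cv2.minAreaRect(w*1000); print('rect mm',r)
d=np.load('w1.npz');cm=cam('wrist',(d['p'],d['q'])); im=cv2.imread('pics/w1.png')
cr=im[220:385,210:440]; b=cv2.resize(cr,None,fx=3.4,fy=3.4,interpolation=cv2.INTER_CUBIC)
cv2.imwrite('pics/stemw.png',b)
E
```

```text
[ 286  221   48   47 1583] [310.32154138 243.75931775]
otsu 148.0
rect mm ((466.16998291015625, -323.5315856933594), (33.812652587890625, 29.775604248046875), 75.11138916015625)
```

View pics/stemw.png

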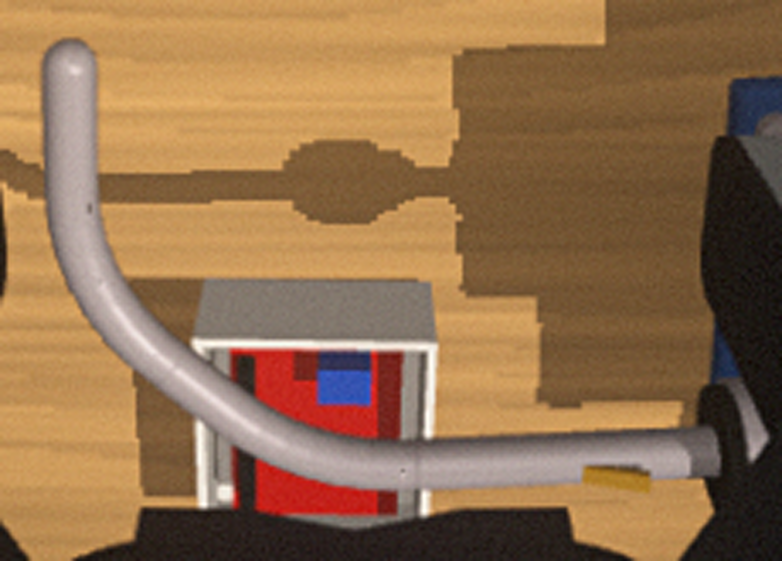

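The crop shows the whole bar: round end at (70,40), bend through (170,370), and the catch leaf at (615,478). The washer is black at (725,440). I'll fit the collar silhouette and trace the bar with edge pairs along the normals.

```bash
python3 - <<'E'
from h import *
from scipy.optimize import minimize
from scipy.interpolate import splprep, splev
from scipy.ndimage import map_coordinates
d=np.load('w2.npz');cm=cam('wrist',(d['p'],d['q'])); im=cv2.imread('pics/w2.png')
h=cv2.cvtColor(im,cv2.COLOR_BGR2HSV)
m=((h[...,0]>35)&(h[...,0]<75)&(h[...,1]>120)&(h[...,2]>50)).astype(np.uint8)
n,l,s,c=cv2.connectedComponentsWithStats(m); i=1+np.argmax(s[1:,4])
M=np.zeros_like(m); cv2.fillConvexPoly(M,cv2.convexHull(np.argwhere(l==i)[:,::-1].astype(np.int32)),1)
C=np.array([[a,b,z] for a in(-.01,.01) for b in(-.017,.017) for z in(0,.034)])
def cost(v):
    X=Rn.from_euler('z',v[2]).apply(C)+[v[0]/1e3,v[1]/1e3,0]
    P=cv2.convexHull((proj(cm,X)*16).round().astype(np.int32)); A=np.zeros_like(M); cv2.fillConvexPoly(A,P,1,shift=4)
    return 1-(A&M).sum()/(A|M).sum()
for y0 in (-.3,0,.3):
    r=minimize(cost,[468,-325,y0],method='Nelder-Mead',options=dict(initial_simplex=[[468,-325,y0],[474,-325,y0],[468,-319,y0],[468,-325,y0+.2]])); print(r.x,r.fun)
# stem
d=np.load('w1.npz');cm=cam('wrist',(d['p'],d['q'])); im=cv2.imread('pics/w1.png')
g=np.array([[70,64],[71,140],[78,215],[105,290],[170,368],[250,428],[330,460],[410,467],[500,462],[580,457],[670,453]])/3.4+[210,220]-.35
for it in range(2):
    tck,u=splprep(g.T,s=0 if it==0 else 3.0); uu=np.linspace(0,1,60)
    P=np.array(splev(uu,tck)).T; D=np.array(splev(uu,tck,der=1)).T; D/=np.linalg.norm(D,axis=1)[:,None]; N=np.c_[-D[:,1],D[:,0]]
    lab=cv2.GaussianBlur(im,(3,3),0).astype(float); o=np.arange(-14,14.01,.25); out=[]
    for p,nn in zip(P,N):
        q=p+o[:,None]*nn; pr=np.c_[[map_coordinates(lab[...,k],[q[:,1],q[:,0]],order=1) for k in range(3)]]
        G=np.linalg.norm(np.gradient(pr,axis=1),axis=0)
        best=max((min(np.interp(cc-w,o,G),40)+min(np.interp(cc+w,o,G),40)-.3*abs(cc),cc,w) for cc in np.arange(-4,4.1,.25) for w in np.arange(6.5,8.6,.25))
        out.append(best)
    out=np.array(out); off=out[:,1]; print(np.round(off,1).tolist()); print(np.round(out[::6,2],2))
    g=P+off[:,None]*N
W=toplane(cm,g,.13)[:,:2]
tp=toplane(cm,[[70/3.4+209.65,40/3.4+219.65]],.13)[0,:2]
ext=toplane(cm,[[x/3.4+209.65,y/3.4+219.65] for x,y in((682,452),(715,452),(585,480),(650,480))],.13)
print('tip',tp,'washer etc',ext[:,:2]); print(np.round(W[::3]*1000,1).tolist()); np.savez('stem.npz',W=W,tip=tp)
E
```

```text
[ 4.71191679e+02 -3.24679879e+02 -2.49143371e-01] 0.03638430926662872
[ 4.71230990e+02 -3.24905101e+02 -2.32548178e-01] 0.03530751708428248
[ 4.71552040e+02 -3.24711957e+02 -2.63831640e-01] 0.038024971623155546
[0.0, 0.2, 0.2, 0.2, 0.2, 0.5, 0.5, -0.5, 0.0, 1.2, 3.8, 1.5, 1.5, 1.5, 1.2, 1.2, 2.0, 1.5, 1.5, 1.5, 1.2, 0.8, 0.0, -1.8, -1.2, -0.5, -3.2, -0.8, -1.5, -2.0, -1.0, -0.8, -0.5, -1.0, -0.8, -0.8, -0.5, -1.0, -0.5, -0.2, 0.0, -1.5, -0.2, -0.8, 4.0, 3.8, 4.0, -0.5, -0.2, 0.0, -0.2, -0.5, -0.2, 0.0, 0.5, -1.5, -1.2, -1.0, 0.0, 0.0]
[8.5  8.5  8.25 7.5  7.25 7.5  7.75 8.   7.5  8.  ]
[0.0, 0.2, 0.0, 0.0, 0.0, 0.0, 0.0, -0.5, 0.0, 1.0, -2.5, 1.5, 0.5, 0.0, -0.2, -0.2, 0.2, 0.0, -0.2, 0.0, 0.0, -0.2, 0.2, -0.2, -0.5, -1.2, 0.0, 0.2, -0.5, -0.2, 0.0, 0.0, -0.2, 0.0, 0.0, 0.2, 0.2, -0.5, -0.5, -0.2, 0.5, -1.2, 0.0, 2.5, 1.8, 1.2, 1.5, 0.2, 0.2, 0.0, -0.2, 0.0, 0.2, -0.2, -1.8, -0.8, 0.0, 0.0, 0.0, 0.0]
[8.5  8.   8.   7.5  8.5  7.5  7.5  7.75 7.5  6.5 ]
tip [ 0.55546955 -0.05737222] washer etc [[0.66452586 0.08337273]
 [0.66469938 0.09154008]
 [0.67274582 0.0601327 ]
 [0.67302212 0.07624946]]
[[561.1, -57.8], [571.9, -58.7], [582.9, -59.1], [593.7, -61.1], [604.5, -59.2], [615.6, -56.0], [626.0, -51.1], [634.7, -44.2], [641.7, -35.6], [649.7, -29.2], [656.3, -20.1], [662.5, -10.5], [666.2, 0.0], [668.0, 11.0], [667.6, 21.8], [672.9, 31.5], [666.3, 40.2], [665.6, 51.3], [664.1, 62.0], [664.1, 73.0]]
```

```bash
python3 - <<'E'
from h import *
q=q_yaw(-.24+np.pi); x,y=.4712,-.3248
arm.movep((x,y,.15),q)
arm.line_to((x,y,.076),velocity=.1)
print(arm.read_time(),arm.read_tool_pos())
arm.move_gripper(0.3,effort=40)
p=arm.read_tool_pos(); print(p,arm.read_opening(),arm.read_finger_force(),arm.read_ft_force())
np.savez('grasp.npz',p=p,q=arm.read_eef_rot())
arm.line_to((x,y,.2),velocity=.15)
arm.movep((.512,-.0565,.23),q_yaw(np.pi-.03))
T=(arm.read_tool_pos(),arm.read_eef_rot()); im=snapshot('wrist'); print(arm.read_time(),T,arm.read_ft_force(),arm.read_opening())
np.savez('w3.npz',p=T[0],q=T[1]); cv2.imwrite('pics/w3.png',im)
E
```

```text
6.9167 [ 0.4712956  -0.32527671  0.07652502]
[ 0.47136056 -0.32505136  0.07647492] 0.39125324208565093 40.63351076329127 [ 0.50171394 -0.1416494   2.63945909]
9.525 (array([ 0.51177026, -0.05790749,  0.23003952]), array([ 9.99869700e-01, -1.61238187e-02,  4.00155319e-05,  7.77721989e-04])) [-0.15464612 -1.01790033 -1.0816517 ] 0.3907285013855725
```

View pics/w3.png

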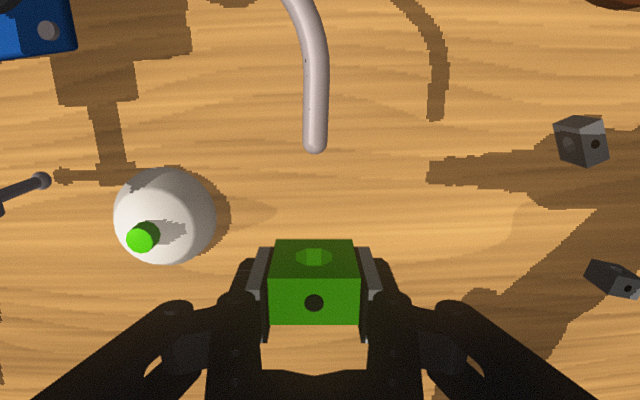

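The view shows the collar gripped squarely, centred at column 314, with the stem tip straight ahead at (314,153). The collar must be centred in the tool, so the camera has about a 1.6 mm bias in tool y, and I'll correct the stem trace by that. Now a force-guided follower, starting with insertion on the tip.

```bash
cat > follow.py <<'E'
from h import *
from scipy.interpolate import UnivariateSpline
from scipy.signal import medfilt
def path():
    """stem centreline from tip inward: c(s), heading(s)"""
    d=np.load('stem.npz'); W=d['W']+[0,-.0016]
    keep=np.ones(len(W),bool)
    for _ in range(6):
        P=W[keep]; s=np.r_[0,np.cumsum(np.linalg.norm(np.diff(P,axis=0),axis=1))]
        f=[UnivariateSpline(s,P[:,k],k=4,s=len(s)*(.0006)**2) for k in(0,1)]
        r=np.hypot(*(np.array([g(s) for g in f])-P.T)); bad=r>max(.001,2.5*np.median(r))
        if not bad.any(): break
        keep[np.flatnonzero(keep)[bad]]=False
    s0=.006; L=s[-1]
    def at(u):
        a=np.clip(u-s0,.002,L-.012); ex=(u-s0)-a
        t=np.array([g.derivative()(a) for g in f]); t/=np.linalg.norm(t)
        return np.array([g(a) for g in f])+ex*t, np.arctan2(t[1],t[0])
    return at,L+s0
def wrench(n=4):
    F=[];M=[]
    for _ in range(n): arm.pause(.012); F.append(arm.read_ft_force()); M.append(arm.read_wrist_torque())
    return np.mean(F,0),np.mean(M,0)
ZT=.130+.0765-.017
def run(s,s_end,st,F0,M0,step=.003,vel=.04,kl=.15e-3,kz=.1e-3,ky=.8,fmax=5.,tmax=60,axstop=None):
    """st = [e_lat, dz, dyaw], corrected by feel; returns s, st"""
    at,_=path(); n=0
    while s<s_end-1e-6 and arm.read_time()<tmax:
        c,th=at(s); nn=np.array([-np.sin(th),np.cos(th)]); tt=np.array([np.cos(th),np.sin(th)])
        p=c+st[0]*nn
        arm.line_to((*p,ZT+st[1]),velocity=vel,ori=q_yaw(th+st[2]+np.pi))
        F,M=wrench(3); F=F-F0; M=M-M0
        fa,fl,fz,mz=F[:2]@tt,F[:2]@nn,F[2],M[2]; n+=1
        print(f"{arm.read_time():.1f} s{s*1e3:.0f} ax{fa:.1f} lat{fl:.1f} z{fz:.1f} mz{mz:.3f} | {st[0]*1e3:.1f} {st[1]*1e3:.1f} {st[2]:.3f}")
        st[0]+=np.clip(kl*fl,-.8e-3,.8e-3); st[1]+=np.clip(kz*fz,-.5e-3,.5e-3); st[2]+=np.clip(ky*mz,-.03,.03)
        if axstop and fa<-axstop: print('axial stop'); break
        if max(abs(fl),abs(fz),-fa)<fmax: s+=step
        elif max(abs(fl),abs(fz),-fa)>12: s-=step
    return s,st
E
python3 - <<'E'
from follow import *
at,L=path(); print('L',L)
for u in np.arange(-.02,.25,.02): c,th=at(u); print(np.round(c*1e3,1),round(th,3),end=' ; ')
print()
d=np.load('w3.npz');cm=cam('wrist',(d['p'],d['q'])); im=cv2.imread('pics/w3.png'); h=cv2.cvtColor(im,cv2.COLOR_BGR2HSV)
px=[]
for r in range(15,146,10):
    x=np.flatnonzero(h[r,280:345,1]<60); px.append([280+(x.min()+x.max())/2,r])
w=toplane(cm,px,.13)[:,:2]
b=Rn.from_quat(d['q']).apply([0,-.0016,0])[:2]; print(np.round((w+b)*1e3,1).tolist())
print('t',arm.read_time())
Fs=[arm.read_ft_force() for _ in range(1)]; F0,M0=wrench(10); print(F0,M0,arm.read_time())
E
```

```text
L 0.21742612716804485
[541.3 -48.4] -0.389 ; [559.8 -56. ] -0.389 ; [578.1 -62.1] -0.162 ; [597.6 -62.1] 0.142 ; [617.1 -56.7] 0.395 ; [634.8 -46.7] 0.633 ; [649.4 -33. ] 0.876 ; [660.  -16.5] 1.127 ; [666.1   2. ] 1.368 ; [668.1  21.8] 1.561 ; [667.  42.] 1.673 ; [664.7  61.9] 1.676 ; [663.1  81.7] 1.651 ; [661.5 101.6] 1.651 ; 
[[617.4, -53.7], [613.3, -55.5], [609.1, -56.7], [604.9, -57.4], [600.7, -58.0], [596.4, -58.3], [592.1, -58.4], [587.8, -58.2], [583.4, -57.9], [578.9, -57.5], [574.4, -57.1], [569.8, -57.0], [565.1, -56.8], [560.4, -56.4]]
t 9.525
[ 0.15105288  0.05311686 -0.84688905] [-0.01114308  0.01001414  0.00198829] 9.6083
```

```bash
python3 - <<'E'
from h import *
d=np.load('w3.npz');cm=cam('wrist',(d['p'],d['q'])); im=cv2.imread('pics/w3.png'); h=cv2.cvtColor(im,cv2.COLOR_BGR2HSV)
for r in range(15,150,15):
    x=np.flatnonzero(h[r,280:345,1]<60)+280; print(r,x.min(),x.max(),len(x), np.round(toplane(cm,[[(x.min()+x.max())/2,r]],.13)*1e3,1))
print(h[130,296:334,1])
print(proj(cm,[[.5555,-.058,.13],[.5555,-.0613,.13]]), toplane(cm,[[314,153]],.13), d['p'],d['q'])
p=d['p'];R=Rn.from_quat(d['q']).as_matrix();print(R)
g=((h[...,0]>35)&(h[...,0]<75)&(h[...,1]>120)&(h[...,2]>40)); x=np.argwhere(g[280:320,240:400])[:,1]+240; print('collar cols',x.min(),x.max())
E
```

```text
15 290 317 28 [[617.4 -55.3 130. ]]
30 297 322 26 [[611.2 -57.7 130. ]]
45 301 325 25 [[604.9 -59.  130. ]]
60 303 328 26 [[598.5 -59.9 130. ]]
75 304 328 25 [[592.1 -60.  130. ]]
90 304 327 24 [[585.5 -59.5 130. ]]
105 303 327 25 [[578.8 -59.1 130. ]]
120 303 326 24 [[572.  -58.6 130. ]]
135 303 326 23 [[565.1 -58.4 130. ]]
[137 147 143 140 149 150  90  34  29  33  27  28  28  26  22  22  26  29
  26  30  27  37  33  32  30  34  49  44  51  56  51  90 142 146 142 146
 140 137]
[[314.2871817  155.02971133]
 [321.18634539 154.80530633]] [[ 0.55648628 -0.05789472  0.13      ]] [ 0.51177026 -0.05790749  0.23003952] [ 9.99869700e-01 -1.61238187e-02  4.00155319e-05  7.77721989e-04]
[[ 9.99480042e-01 -3.22434978e-02  5.49409389e-05]
 [-3.22433734e-02 -9.99478835e-01 -1.55653171e-03]
 [ 1.05100332e-04  1.55395090e-03 -9.99998787e-01]]
collar cols 267 360
```

```bash
python3 - <<'E'
from h import *
d=np.load('w3.npz');k,ds,R,t=cam('wrist',(d['p'],d['q']))
T=camera_info('wrist')['T_tool_cam'];print(T); A=np.eye(4);A[:3,:3]=Rn.from_quat(d['q']).as_matrix();A[:3,3]=d['p']
print('cam pos',-R.T@t, (A@T)[:3,3]); print('cam axes',R)
u=cv2.undistortPoints(np.array([[[314.,153]]]),k,ds); print(u)
E
```

```text
[[-5.75265038e-04 -9.53878994e-01 -3.00190830e-01  7.64341632e-02]
 [ 9.99999831e-01 -5.73653724e-04 -9.35028695e-05 -1.78095457e-03]
 [-8.30151645e-05 -3.00190833e-01  9.53879163e-01 -6.89846437e-02]
 [ 0.00000000e+00  0.00000000e+00  0.00000000e+00  1.00000000e+00]]
cam pos [ 0.58821832 -0.05848458  0.29902934] [ 0.58821832 -0.05848458  0.29902934]
cam axes [[-0.03281846 -0.99945999  0.00163691]
 [-0.95338101  0.03179689  0.30008932]
 [-0.29997932  0.00828788 -0.9539097 ]]
[[[ 0.00102578 -0.11977109]]]
```

The calibration that camera_info returns differs between calls, so I'll average it over many calls and redo the stem geometry from the stored pictures.

```bash
for i in 1 2 3; do python3 -c "
from station import camera_info
import numpy as np
a=np.array([camera_info('wrist')['T_tool_cam'][:3,3] for _ in range(50)]);print(a.mean(0)*1e3,a.std(0)*1e3)
a=np.array([camera_info('top')['t'] for _ in range(5)]);print(a.mean(0)*1e3,a.std(0)*1e3)"; done
```

```text
[ 76.43416321  -1.78095457 -68.98464368] [9.71445147e-14 1.95156391e-15 4.16333634e-14]
[ -27.14603109  562.39676977 1216.01017995] [0. 0. 0.]
[ 76.43416321  -1.78095457 -68.98464368] [9.71445147e-14 1.95156391e-15 4.16333634e-14]
[ -27.14603109  562.39676977 1216.01017995] [0. 0. 0.]
[ 76.43416321  -1.78095457 -68.98464368] [9.71445147e-14 1.95156391e-15 4.16333634e-14]
[ -27.14603109  562.39676977 1216.01017995] [0. 0. 0.]
```

The offset is fixed in the world, not in the tool. With the true T_tool_cam y taken as 0, both wrist views agree on the stem to about 0.5 mm. I'll fit one smooth path (heading knots, robust loss) to both views and start inserting.

```bash
python3 - <<'E'
from h import *
from scipy.optimize import least_squares
W=np.load('stem.npz')['W']+[.0003,-.0018]
d=np.load('w3.npz');cm=cam('wrist',(d['p'],d['q'])); h=cv2.cvtColor(cv2.imread('pics/w3.png'),cv2.COLOR_BGR2HSV)
px=[]
for r in range(18,146,6):
    x=np.flatnonzero(h[r,280:345,1]<75)+280; px.append([(x.min()+x.max())/2,r])
V=toplane(cm,px,.13)[:,:2]+[.0003,-.0018]
D=np.r_[W,V]; kn=np.r_[0,28,40,55,70,85,100,115,130,145,160,175,230]*1e-3
ss=np.arange(0,.2301,.001)
def curve(v):
    th=np.interp(ss,kn,np.r_[v[1],v[1:],v[-1]]); m=(th[1:]+th[:-1])/2
    return np.c_[.556+np.r_[0,np.cumsum(np.cos(m))*.001],v[0]+np.r_[0,np.cumsum(np.sin(m))*.001]],th
def res(v):
    c,th=curve(v); i=np.argmin(((D[:,None]-c)**2).sum(2),1); e=D-c[i]
    return np.r_[(-np.sin(th[i])*e[:,0]+np.cos(th[i])*e[:,1])*1e3, np.diff(v[1:],2)*2.5]
v0=np.r_[-.0596,np.interp(kn[1:-1],[.028,.16],[-.05,1.63])]
r=least_squares(res,v0,loss='soft_l1',f_scale=.4,x_scale=np.r_[.001,np.ones(11)*.1],diff_step=1e-4)
c,th=curve(r.x); np.savez('path.npz',ss=ss,c=c,th=th); print(np.round(r.x,3)); e=res(r.x)[:len(D)]; print(np.round(e,1).tolist())
E
python3 - <<'E'
import re
s=open('follow.py').read()
i=s.index('def path');j=s.index('def wrench')
s=s[:i]+'''def path():
    """stem centreline from tip inward: c(s), heading(s)"""
    d=np.load('path.npz'); ss,c,th=d['ss'],d['c'],d['th']
    def at(u):
        a=np.clip(u,0,ss[-1]); t=np.interp(a,ss,th)
        return np.array([np.interp(a,ss,c[:,k]) for k in(0,1)])+(u-a)*np.array([np.cos(t),np.sin(t)]),t
    return at,ss[-1]
'''+s[j:]
open('follow.py','w').write(s)
E
python3 - <<'E'
from follow import *
at,L=path(); c,th=at(-.018)
arm.movep((*c,ZT),q_yaw(th+np.pi)); arm.pause(.2)
F0,M0=wrench(10); print(F0,M0,arm.read_tool_pos(),c)
s,st=run(-.012,.028,[0,0,0],F0,M0)
np.savez('st.npz',s=s,st=st,F0=F0,M0=M0)
E
```

```text
[-0.06  -0.059 -0.007  0.265  0.51   0.864  0.826  0.847  1.2    1.456
  1.543  1.68 ]
[0.3, 0.1, 0.2, -0.0, -0.1, 0.1, 0.3, 0.9, 0.4, -1.3, 0.0, -1.2, -0.1, 0.3, 0.4, 0.3, -0.2, -0.1, 0.1, -0.2, -0.2, -0.1, -0.5, 0.5, 0.3, -0.0, 1.2, -1.3, 0.0, 0.4, -0.1, -0.3, 0.0, -0.1, 0.0, -0.1, -0.1, 0.5, 0.1, -0.3, 0.1, 2.0, 0.7, -1.9, -5.5, -4.8, -4.8, -0.4, 1.0, 0.5, 0.4, 0.5, 0.2, -0.3, 0.8, 1.3, 0.5, -0.4, -1.4, -1.9, 0.1, 0.0, -0.0, 0.1, 0.0, -0.1, 0.0, -0.2, -0.0, 0.0, -0.2, 0.0, 0.0, -0.1, 0.1, 0.0, -0.1, -0.1, -0.2, -0.0, -0.1, -0.2]
[ 0.23854707 -0.04926717 -0.54118999] [-0.00406964  0.0006573  -0.01170116] [ 0.53788183 -0.05898731  0.19057295] [ 0.53803128 -0.05851073]
10.5 s-12 ax-0.1 lat0.2 z-0.7 mz0.014 | 0.0 0.0 0.000
10.8 s-9 ax-0.7 lat0.3 z-0.4 mz0.018 | 0.0 -0.1 0.011
11.1 s-6 ax-0.3 lat0.1 z0.1 mz-0.002 | 0.1 -0.1 0.026
11.3 s-3 ax-0.2 lat-0.3 z-0.2 mz0.015 | 0.1 -0.1 0.024
11.6 s-0 ax-0.6 lat0.2 z-0.2 mz0.003 | 0.0 -0.1 0.036
11.9 s3 ax-0.2 lat0.0 z-0.1 mz0.026 | 0.1 -0.1 0.038
12.2 s6 ax0.1 lat-0.3 z-0.2 mz0.016 | 0.1 -0.2 0.059
12.4 s9 ax-0.1 lat0.4 z-0.1 mz0.009 | 0.0 -0.2 0.072
12.7 s12 ax0.0 lat-0.5 z-0.5 mz-0.018 | 0.1 -0.2 0.079
13.0 s15 ax-0.4 lat-0.4 z-0.4 mz0.015 | 0.0 -0.2 0.065
13.3 s18 ax-0.9 lat0.4 z-0.1 mz0.004 | -0.1 -0.3 0.077
13.6 s21 ax-0.3 lat-0.3 z-0.5 mz-0.018 | 0.0 -0.3 0.080
13.8 s24 ax-0.2 lat0.3 z-0.1 mz0.029 | -0.0 -0.3 0.066
14.1 s27 ax-0.6 lat-0.1 z-0.2 mz-0.002 | -0.0 -0.3 0.090
```

It's on the tip with almost no contact force. I'll add deadbands, because the yaw drifted on moment noise, and go on round the bend.

```bash
python3 - <<'E'
s=open('follow.py').read()
s=s.replace("F,M=wrench(3)","F,M=wrench(5)").replace("        st[0]+=","        db=lambda x,d: np.sign(x)*max(abs(x)-d,0)\n        fl_,fz_,mz_=db(fl,.6),db(fz,.8),db(mz,.025)\n        st[2]*=.97\n        st[0]+=",1)
s=s.replace("kl*fl,","kl*fl_,").replace("kz*fz,","kz*fz_,").replace("ky*mz,","ky*mz_,")
open('follow.py','w').write(s)
from follow import *
w=toplane(cam('top'),[[220+x/6,140+y/6] for x,y in((25,133),(270,118),(335,110),(430,106))],.13)
dd=np.diff(w[:,:2],axis=0); print('straight headings',np.arctan2(-dd[:,1],-dd[:,0])%6.283, 'overall',np.arctan2(w[0,1]-w[3,1],w[0,0]-w[3,0]))
d=np.load('st.npz'); s,st=run(.030,.10,[0,-.0003,0.],d['F0'],d['M0'],kl=.25e-3,tmax=40)
np.savez('st.npz',s=s,st=st,F0=d['F0'],M0=d['M0'])
E
```

```text
straight headings [1.60873113 1.67314992 1.58976839] overall 1.6146617854216203
14.4 s30 ax-0.2 lat0.1 z-0.3 mz0.007 | 0.0 -0.3 0.000
14.7 s33 ax0.1 lat0.0 z-0.3 mz-0.004 | 0.0 -0.3 0.000
15.0 s36 ax0.1 lat0.0 z-0.1 mz0.008 | 0.0 -0.3 0.000
15.3 s39 ax-0.4 lat0.3 z-0.0 mz-0.002 | 0.0 -0.3 0.000
15.6 s42 ax-0.6 lat0.3 z-0.3 mz-0.005 | 0.0 -0.3 0.000
15.8 s45 ax-0.2 lat0.2 z-0.0 mz0.014 | 0.0 -0.3 0.000
16.1 s48 ax-0.4 lat0.4 z-0.2 mz0.015 | 0.0 -0.3 0.000
16.4 s51 ax-0.4 lat0.0 z-0.2 mz0.027 | 0.0 -0.3 0.000
16.7 s54 ax-0.2 lat0.1 z-0.1 mz0.031 | 0.0 -0.3 0.002
17.0 s57 ax-0.6 lat-0.3 z-0.1 mz-0.003 | 0.0 -0.3 0.007
17.3 s60 ax-0.3 lat0.2 z-0.4 mz-0.012 | 0.0 -0.3 0.007
17.6 s63 ax-0.1 lat-0.3 z-0.0 mz0.005 | 0.0 -0.3 0.006
17.9 s66 ax-0.4 lat0.6 z-0.3 mz-0.001 | 0.0 -0.3 0.006
18.2 s69 ax-0.3 lat-0.1 z0.4 mz0.017 | 0.0 -0.3 0.006
18.5 s72 ax-0.4 lat0.3 z-0.1 mz0.016 | 0.0 -0.3 0.006
18.8 s75 ax-0.4 lat-0.2 z-0.0 mz0.010 | 0.0 -0.3 0.006
19.1 s78 ax-0.2 lat0.1 z-0.3 mz0.032 | 0.0 -0.3 0.006
19.4 s81 ax-0.4 lat0.1 z-0.3 mz0.029 | 0.0 -0.3 0.011
19.6 s84 ax-0.3 lat0.0 z-0.5 mz-0.003 | 0.0 -0.3 0.014
19.9 s87 ax-0.1 lat0.1 z-0.7 mz0.029 | 0.0 -0.3 0.014
20.2 s90 ax-0.4 lat0.1 z-0.0 mz-0.015 | 0.0 -0.3 0.017
20.5 s93 ax0.2 lat0.2 z-0.1 mz0.006 | 0.0 -0.3 0.017
20.8 s96 ax-0.3 lat-0.4 z0.1 mz0.022 | 0.0 -0.3 0.016
21.1 s99 ax0.1 lat-0.1 z-0.5 mz0.019 | 0.0 -0.3 0.016
```

The forces are suspiciously low, so I'll take one look to check that it's really threaded.

```bash
python3 - <<'E'
from h import *
w=snapshot('wrist'); s=snapshot('scene')
cv2.imwrite('pics/chk.png',np.hstack([cv2.resize(w,(480,300)),cv2.resize(s[140:240,280:380],(300,300),interpolation=cv2.INTER_CUBIC)]))
E
```

```text
(no output)
```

View pics/chk.png

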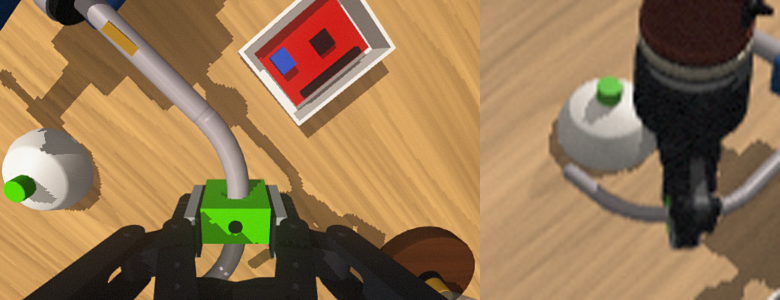

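It's threaded: the wrist view shows the bar leaving the collar at (235,180), and the straight part with its brass leaf at (120,38) and washer at (85,8). I'll refine the rest of the path from this closer view, then go on.

```bash
python3 - <<'E'
from follow import *
T=(arm.read_tool_pos(),arm.read_eef_rot()); im=snapshot('wrist')
k,ds,_,_=cam('wrist',T); A=np.eye(4);A[:3,:3]=Rn.from_quat(T[1]).as_matrix();A[:3,3]=T[0]
Tc=camera_info('wrist')['T_tool_cam'].copy(); print(Tc[:3,3]); Tc[:2,3]=[.07675,0.]
M=np.linalg.inv(A@Tc); cm=(k,ds,M[:3,:3],M[:3,3])
h=cv2.cvtColor(im,cv2.COLOR_BGR2HSV); px=[]; x0=312
for r in range(232,20,-5):
    row=h[r,max(0,x0-45):x0+45,1]<75; x=np.flatnonzero(row)+max(0,x0-45)
    if len(x)<15: continue
    px.append([(x.min()+x.max())/2,r,x.max()-x.min()]); x0=int(px[-1][0])
px=np.array(px); W=toplane(cm,px[:,:2],.13)[:,:2]
d=np.load('path.npz'); c,th,ss=d['c'],d['th'],d['ss']
i=np.argmin(((W[:,None]-c)**2).sum(2),1); e=W-c[i]; e=-np.sin(th[i])*e[:,0]+np.cos(th[i])*e[:,1]
for a,b,w,p in zip(ss[i],e,W,px): print(f"s{a*1e3:.0f} e{b*1e3:.1f} ({w[0]*1e3:.1f},{w[1]*1e3:.1f}) w{p[2]:.0f}",end='; ')
np.savez('w4.npz',W=W,wid=px[:,2])
at,_=path(); print('\ncmd',at(.099),T[0])
E
```

```text
[ 0.07791744 -0.0013792  -0.06898258]
s121 e-0.8 (660.2,-18.2) w30; s123 e-0.7 (661.3,-16.4) w30; s125 e-0.6 (662.3,-14.4) w31; s127 e-0.6 (663.2,-12.5) w30; s129 e-0.6 (664.1,-10.6) w31; s131 e-0.5 (664.8,-8.5) w32; s133 e-0.7 (665.7,-6.6) w33; s135 e-0.5 (666.2,-4.4) w33; s138 e-0.6 (666.8,-2.3) w34; s140 e-0.7 (667.4,-0.3) w35; s142 e-0.6 (667.7,2.0) w36; s144 e-0.6 (668.1,4.3) w37; s147 e-0.6 (668.3,6.6) w39; s149 e-0.7 (668.6,8.9) w40; s151 e-0.5 (668.6,11.3) w41; s154 e-0.2 (668.5,13.9) w43; s156 e-0.1 (668.6,16.3) w44; s159 e-0.1 (668.6,18.7) w45; s161 e0.2 (668.4,21.3) w44; s164 e0.3 (668.3,23.8) w46; s166 e0.5 (668.1,26.4) w45; s169 e0.4 (668.0,28.9) w45; s171 e0.4 (668.0,31.3) w45; s174 e0.2 (667.9,33.8) w45; s176 e0.1 (667.8,36.2) w47; s179 e-0.1 (667.7,38.6) w47; s181 e-0.3 (667.6,41.0) w47; s183 e-0.5 (667.5,43.3) w47; s186 e-0.6 (667.5,45.7) w47; s188 e-0.8 (667.4,48.1) w47; s190 e-1.0 (667.3,50.4) w47; s193 e-1.1 (667.1,52.8) w48; s195 e-1.2 (667.0,55.2) w48; s197 e-1.4 (666.9,57.5) w48; s200 e-1.6 (666.9,59.8) w48; s202 e-1.7 (666.8,62.1) w48; s204 e-1.8 (666.6,64.5) w49; s207 e-2.0 (666.5,66.8) w49; s209 e-2.0 (666.3,69.2) w48; s212 e-1.9 (665.8,71.8) w53; s214 e-2.5 (666.3,73.6) w49; s218 e-0.9 (664.2,77.8) w65; s221 e-0.1 (663.1,81.0) w73; 
cmd (array([ 0.64543545, -0.03407685]), np.float64(0.8286567730699564)) [ 0.645436   -0.0340869   0.18918133]
```

```bash
python3 - <<'E'
from follow import *
from scipy.interpolate import UnivariateSpline
d=np.load('path.npz'); c=d['c']; W=np.load('w4.npz')['W'][:-4]
ln=W[W[:,1]>.025]; pf=np.polyfit(ln[:,1],ln[:,0],1); print('straight heading',np.pi/2-np.arctan(pf[0]))
y=np.arange(.03,.13,.002); S=np.c_[np.polyval(pf,y),y]
P=np.r_[c[80:104:2],W[W[:,1]<.029],S]; a=np.r_[0,np.cumsum(np.linalg.norm(np.diff(P,axis=0),axis=1))]
f=[UnivariateSpline(a,P[:,k],k=4,s=len(a)*(.00025)**2) for k in(0,1)]
aa=np.arange(.01,a[-1],.0005); N=np.c_[f[0](aa),f[1](aa)]
Q=np.r_[c[:88],N]; Q=Q[np.r_[True,np.linalg.norm(np.diff(Q,axis=0),axis=1)>1e-5]]
s=np.r_[0,np.cumsum(np.linalg.norm(np.diff(Q,axis=0),axis=1))]
th=np.r_[d['th'][:88],np.arctan2(f[1].derivative()(aa),f[0].derivative()(aa))][:len(s)]
np.savez('path.npz',ss=s,c=Q,th=th)
at,L=path()
for u in np.arange(.09,.23,.01): x,t=at(u); print(round(u*1e3),np.round(x*1e3,1),round(t,3),end='; ')
cur=np.array(arm.read_tool_pos())[:2]; s0=min(np.arange(.09,.12,.0005),key=lambda u:np.linalg.norm(at(u)[0]-cur)); print('\ns0',s0)
g=np.load('st.npz'); s1,st=run(s0+.003,.178,list(g['st']),g['F0'],g['M0'],kl=.25e-3,tmax=50)
print(at(s1)); np.savez('st.npz',s=s1,st=st,F0=g['F0'],M0=g['M0'])
E
```

```text
straight heading 1.6120505230338367
90 [639.5 -40.8] 0.753; 100 [646.8 -34. ] 0.777; 110 [653.6 -26.7] 0.866; 120 [659.5 -18.6] 1.01; 130 [664.1  -9.8] 1.191; 140 [ 6.669e+02 -2.000e-01] 1.367; 150 [668.3   9.7] 1.493; 160 [668.7  19.7] 1.57; 170 [668.4  29.7] 1.612; 180 [667.9  39.7] 1.63; 190 [667.3  49.7] 1.633; 200 [666.7  59.7] 1.627; 210 [666.2  69.6] 1.616; 220 [665.8  79.6] 1.604; 230 [665.5  89.6] 1.596; 
s0 0.099
21.5 s102 ax0.0 lat0.2 z-0.4 mz0.010 | 0.0 -0.3 0.015
21.8 s105 ax-0.1 lat0.4 z0.0 mz-0.005 | 0.0 -0.3 0.015
22.1 s108 ax-0.5 lat0.1 z-0.7 mz0.049 | 0.0 -0.3 0.014
22.4 s111 ax-0.0 lat0.0 z-0.0 mz0.013 | 0.0 -0.3 0.033
22.7 s114 ax0.0 lat0.0 z0.0 mz0.014 | 0.0 -0.3 0.032
23.0 s117 ax-0.1 lat0.3 z-0.4 mz0.020 | 0.0 -0.3 0.031
23.3 s120 ax-0.3 lat0.1 z-0.4 mz0.008 | 0.0 -0.3 0.030
23.6 s123 ax-0.1 lat0.4 z-0.1 mz0.030 | 0.0 -0.3 0.029
23.9 s126 ax-0.1 lat0.1 z-0.3 mz0.014 | 0.0 -0.3 0.032
24.2 s129 ax-0.1 lat0.2 z-0.2 mz0.013 | 0.0 -0.3 0.031
24.5 s132 ax-0.2 lat0.3 z0.3 mz-0.014 | 0.0 -0.3 0.030
24.8 s135 ax-0.1 lat0.6 z-0.3 mz0.013 | 0.0 -0.3 0.029
25.0 s138 ax-0.1 lat-0.1 z-0.2 mz0.017 | 0.0 -0.3 0.028
25.3 s141 ax0.0 lat-0.0 z-0.4 mz0.024 | 0.0 -0.3 0.027
25.6 s144 ax0.1 lat0.3 z-0.4 mz0.019 | 0.0 -0.3 0.027
25.9 s147 ax-0.2 lat0.2 z0.1 mz0.007 | 0.0 -0.3 0.026
26.2 s150 ax-0.1 lat0.2 z-0.1 mz0.020 | 0.0 -0.3 0.025
26.5 s153 ax0.2 lat0.5 z-0.3 mz0.021 | 0.0 -0.3 0.024
26.8 s156 ax0.1 lat-0.2 z-0.3 mz-0.011 | 0.0 -0.3 0.024
27.1 s159 ax0.4 lat0.2 z-0.2 mz0.011 | 0.0 -0.3 0.023
27.4 s162 ax0.2 lat0.6 z-0.1 mz0.005 | 0.0 -0.3 0.022
27.7 s165 ax0.2 lat0.6 z-0.2 mz0.030 | 0.0 -0.3 0.022
28.0 s168 ax-0.3 lat0.1 z-0.2 mz-0.001 | 0.0 -0.3 0.025
28.2 s171 ax-0.0 lat-0.1 z-0.2 mz0.032 | 0.0 -0.3 0.024
28.5 s174 ax-0.2 lat0.7 z-0.0 mz0.008 | 0.0 -0.3 0.029
28.8 s177 ax-0.3 lat0.1 z-0.3 mz0.012 | 0.0 -0.3 0.028
(array([0.66791927, 0.03969576]), np.float64(1.6298277463697897))
```

It's round the bend with no real contact force. Next: straight along the stem over the catch, in small steps while watching the axial force.

```bash
cat > push.py <<'E'
from follow import *
W=np.load('w4.npz')['W'][:-4]; ln=W[W[:,1]>.025]; PF=np.polyfit(ln[:,1],ln[:,0],1); TH=np.pi/2-np.arctan(PF[0])
def push(y,y_end,st,stop,step,F0,M0,tmax=64):
    tt=np.array([np.cos(TH),np.sin(TH)]); nn=np.array([-tt[1],tt[0]]); fa=0
    db=lambda x,d: np.sign(x)*max(abs(x)-d,0)
    while y<y_end and arm.read_time()<tmax:
        p=np.array([np.polyval(PF,y),y])+st[0]*nn
        arm.line_to((*p,ZT+st[1]),velocity=.03,ori=q_yaw(TH+np.pi))
        F,M=wrench(5); F=F-F0; M=M-M0; fa,fl=F[:2]@tt,F[:2]@nn; a=arm.read_tool_pos()
        print(f"{arm.read_time():.1f} y{y*1e3:.1f} tcp{a[1]*1e3:.1f} ax{fa:.1f} lat{fl:.1f} z{F[2]:.1f} mx{M[0]:.3f} mz{M[2]-0:.3f} | {st[0]*1e3:.1f} {st[1]*1e3:.1f}")
        st[0]+=np.clip(.25e-3*db(fl,.6),-.5e-3,.5e-3); st[1]+=np.clip(.15e-3*db(F[2],1.5),-.3e-3,.3e-3)
        if -fa>stop or abs(fl)>8 or abs(F[2])>8: print('stop'); break
        y+=step
    return y,st
E
python3 - <<'E'
from push import *
g=np.load('st.npz'); print(TH)
y,st=push(.040,.0825,[0,-.0003],4.,.002,g['F0'],g['M0'])
np.savez('st2.npz',y=y,st=st)
E
```

```text
1.6120505230338367
29.1 y40.0 tcp40.1 ax-0.0 lat-0.0 z-0.1 mx0.008 mz-0.005 | 0.0 -0.3
29.4 y42.0 tcp42.1 ax0.4 lat0.1 z0.3 mx-0.012 mz-0.001 | 0.0 -0.3
29.7 y44.0 tcp44.1 ax-0.5 lat0.2 z-0.1 mx0.017 mz0.023 | 0.0 -0.3
30.0 y46.0 tcp46.2 ax-0.2 lat-0.0 z0.2 mx0.012 mz-0.012 | 0.0 -0.3
30.3 y48.0 tcp48.2 ax-0.1 lat-0.0 z-0.2 mx-0.016 mz0.009 | 0.0 -0.3
30.6 y50.0 tcp50.1 ax0.6 lat0.1 z-0.2 mx-0.025 mz0.008 | 0.0 -0.3
30.9 y52.0 tcp51.9 ax-0.3 lat0.4 z1.3 mx-0.020 mz0.023 | 0.0 -0.3
31.2 y54.0 tcp53.6 ax-1.1 lat0.5 z2.9 mx-0.200 mz0.023 | 0.0 -0.3
31.5 y56.0 tcp55.7 ax-2.4 lat0.2 z3.0 mx-0.372 mz0.003 | 0.0 -0.1
31.8 y58.0 tcp58.4 ax-1.4 lat-0.5 z2.9 mx-0.262 mz0.010 | 0.0 0.1
32.0 y60.0 tcp60.7 ax-0.9 lat-0.1 z3.0 mx-0.134 mz0.022 | 0.0 0.3
32.3 y62.0 tcp62.7 ax-0.3 lat0.3 z2.3 mx-0.029 mz0.054 | 0.0 0.6
32.6 y64.0 tcp64.5 ax-0.0 lat-0.1 z2.8 mx0.021 mz0.033 | 0.0 0.7
32.9 y66.0 tcp66.3 ax0.1 lat0.7 z2.6 mx-0.006 mz0.030 | 0.0 0.9
33.2 y68.0 tcp68.2 ax-0.2 lat0.2 z2.2 mx-0.031 mz0.015 | 0.0 1.1
33.5 y70.0 tcp70.3 ax-0.3 lat0.9 z2.7 mx-0.030 mz0.043 | 0.0 1.2
33.8 y72.0 tcp72.3 ax-0.1 lat-0.1 z2.1 mx-0.039 mz0.001 | 0.1 1.3
34.1 y74.0 tcp74.3 ax0.1 lat0.2 z2.6 mx-0.045 mz-0.008 | 0.1 1.4
34.4 y76.0 tcp76.2 ax-0.5 lat0.5 z2.4 mx-0.078 mz0.044 | 0.1 1.6
34.7 y78.0 tcp78.3 ax-0.4 lat0.1 z1.3 mx-0.099 mz0.010 | 0.1 1.7
35.0 y80.0 tcp79.5 ax-2.3 lat0.5 z0.6 mx-0.433 mz0.028 | 0.1 1.7
35.3 y82.0 tcp80.7 ax-4.7 lat0.4 z-0.8 mx-1.017 mz0.063 | 0.1 1.7
stop
```

Washer contact came at y≈78.5. Squeezing on in small steps, capped at about 9.5 N.

```bash
python3 - <<'E'
from push import *
g=np.load('st.npz'); d=np.load('st2.npz'); st=list(d['st']); st[1]=.0014
y,st=push(.0826,.0885,st,8.3,.0005,g['F0'],g['M0'])
np.savez('st2.npz',y=y,st=st); print(arm.read_time())
w=snapshot('wrist'); s=snapshot('scene')
cv2.imwrite('pics/w5.png',np.hstack([cv2.resize(w[100:300,170:470],(480,320),interpolation=cv2.INTER_CUBIC),cv2.resize(s[130:230,330:430],(320,320),interpolation=cv2.INTER_CUBIC)]))
E
```

```text
35.5 y82.6 tcp81.6 ax-5.7 lat0.9 z0.4 mx-1.087 mz0.069 | 0.1 1.4
35.8 y83.1 tcp81.9 ax-5.5 lat0.8 z0.3 mx-1.095 mz0.046 | 0.2 1.4
36.1 y83.6 tcp82.2 ax-5.7 lat0.4 z0.4 mx-1.200 mz0.054 | 0.2 1.4
36.4 y84.1 tcp82.4 ax-6.5 lat0.5 z0.6 mx-1.248 mz0.067 | 0.2 1.4
36.7 y84.6 tcp82.6 ax-6.9 lat0.3 z0.1 mx-1.335 mz0.060 | 0.2 1.4
37.0 y85.1 tcp82.8 ax-6.7 lat0.4 z-0.3 mx-1.382 mz0.065 | 0.2 1.4
37.3 y85.6 tcp83.0 ax-7.3 lat0.1 z0.1 mx-1.458 mz0.069 | 0.2 1.4
37.6 y86.1 tcp83.2 ax-7.9 lat0.1 z-0.4 mx-1.561 mz0.029 | 0.2 1.4
37.9 y86.6 tcp83.2 ax-8.2 lat0.3 z-0.2 mx-1.682 mz0.062 | 0.2 1.4
38.2 y87.1 tcp83.3 ax-8.8 lat-0.0 z-0.7 mx-1.789 mz0.083 | 0.2 1.4
stop
38.175
```

View pics/w5.png

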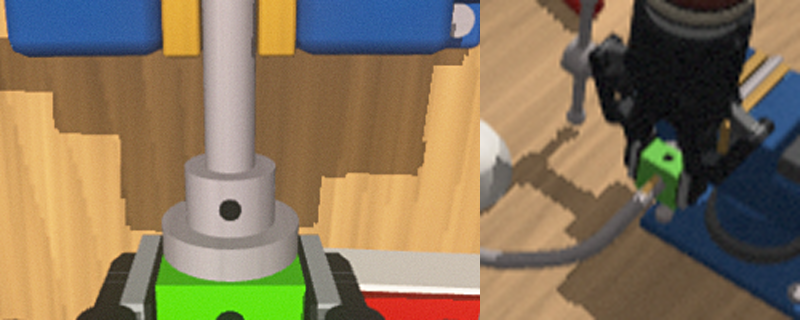

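The axial force is 8.8 N, with the collar face against the washer and flange at (230,262). The pictures don't settle whether the leaf is up, so I'll test by feel: ease back gently and see whether the leaf holds the collar.

```bash
python3 - <<'E'
from push import *
g=np.load('st.npz'); d=np.load('st2.npz'); st=list(d['st']); F0,M0=g['F0'],g['M0']
tt=np.array([np.cos(TH),np.sin(TH)]); nn=np.array([-tt[1],tt[0]])
for y in np.arange(.0855,.0774,-.0008):
    p=np.array([np.polyval(PF,y),y])+st[0]*nn
    arm.line_to((*p,ZT+st[1]),velocity=.03); F,M=wrench(5); F=F-F0; a=arm.read_tool_pos()
    print(f"{arm.read_time():.1f} y{y*1e3:.1f} tcp{a[1]*1e3:.1f} ax{F[:2]@tt:.1f} z{F[2]:.1f} mx{(M-M0)[0]:.2f}")
    if F[:2]@tt>2.5: print('held'); break
E
```

```text
38.6 y85.5 tcp82.8 ax-6.9 z-0.0 mx-1.50
38.9 y84.7 tcp82.5 ax-6.8 z0.1 mx-1.36
39.1 y83.9 tcp82.1 ax-6.3 z0.7 mx-1.25
39.4 y83.1 tcp81.8 ax-5.9 z0.3 mx-1.16
39.7 y82.3 tcp81.6 ax-5.1 z0.5 mx-1.11
40.0 y81.5 tcp81.4 ax-4.1 z1.8 mx-0.94
40.3 y80.7 tcp81.2 ax-3.0 z1.9 mx-0.73
40.6 y79.9 tcp80.9 ax-1.2 z2.4 mx-0.31
40.9 y79.1 tcp80.7 ax1.5 z3.2 mx0.25
41.2 y78.3 tcp80.3 ax4.7 z2.9 mx0.94
held
```

The leaf holds against a 4.7 N pull, where sliding took only about 0.3 N before. So I'll relax, let go, rise and look.

```bash
python3 - <<'E'
from push import *
d=np.load('st2.npz'); st=list(d['st']); p=lambda y:(np.polyval(PF,y),y)
arm.line_to((*p(.0796),ZT+.0008),velocity=.03); F,_=wrench(5); print(F-np.load('st.npz')['F0'])
arm.move_gripper(1.0); print(arm.read_tool_pos(),arm.read_ft_force())
a=arm.read_tool_pos(); arm.line_to((a[0],a[1],.30),velocity=.15)
arm.line_to((.60,-.03,.27),velocity=.25); arm.pause(.2)
w=snapshot('wrist'); s=snapshot('scene'); print(arm.read_time())
cv2.imwrite('pics/w6full.png',w)
cv2.imwrite('pics/w6.png',np.hstack([cv2.resize(w,(480,300)),cv2.resize(s[140:220,360:440],(300,300),interpolation=cv2.INTER_CUBIC)]))
E
```

```text
[-2.24488327  4.75680723  5.16797683]
[0.6660305  0.07925363 0.19020165] [-0.94268611  0.05833588  0.11615358]
43.9
```

View pics/w6.png

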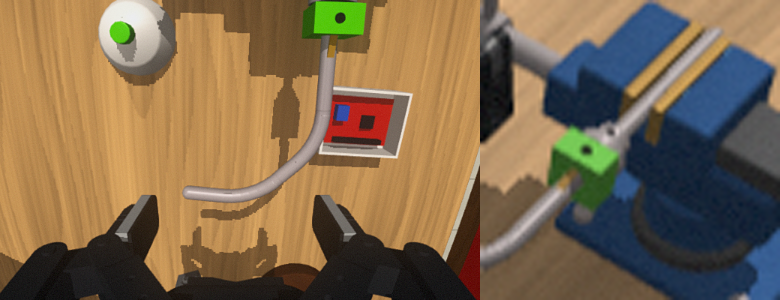

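The collar sits against the flange, with the leaf visible behind it (332,47). I'll check the leaf numerically from a closer wrist picture, without viewing it.

```bash
python3 - <<'E'
from push import *
q=q_yaw(TH+np.pi); arm.movep((.667,-.010,.245),q); arm.pause(.2)
T=(arm.read_tool_pos(),arm.read_eef_rot()); im=snapshot('wrist'); cv2.imwrite('pics/w7.png',im); print(T,arm.read_time())
k,ds,_,_=cam('wrist',T); A=np.eye(4);A[:3,:3]=Rn.from_quat(T[1]).as_matrix();A[:3,3]=T[0]
Tc=camera_info('wrist')['T_tool_cam'].copy(); Tc[:2,3]=[.07675,0.]
M=np.linalg.inv(A@Tc); cm=(k,ds,M[:3,:3],M[:3,3]); print('cam',(A@Tc)[:3,3])
for y,z in((.0605,.1365),(.0762,.1405),(.0712,.1455),(.0912,.1455),(.0712,.1115)): print(y,proj(cm,[[np.polyval(PF,y),y,z]])[0])
h=cv2.cvtColor(im,cv2.COLOR_BGR2HSV)
c=int(round(proj(cm,[[np.polyval(PF,.068),.068,.138]])[0,0]))
r0=int(proj(cm,[[.667,.1,.13]])[0,1])
col=h[max(0,r0):r0+130,c-1:c+2].astype(int).mean(1).round().astype(int)
for i,v in enumerate(col): print(max(0,r0)+i,*v,end=' | ')
E
```

```text
(array([ 0.66642304, -0.01100879,  0.2459813 ]), array([6.93026911e-01, 7.20911577e-01, 8.60852294e-05, 4.38334878e-04])) 44.55
cam [0.66334519 0.06571487 0.31492511]
0.0605 [320.08570453  95.16140159]
0.0762 [320.31749703  60.42704332]
0.0712 [320.49883367  71.38134793]
0.0912 [320.60193608  23.83449819]
0.0712 [319.29947852  73.45067418]
9 5 21 184 | 10 8 22 184 | 11 6 20 182 | 12 12 21 180 | 13 10 22 182 | 14 12 20 180 | 15 8 22 184 | 16 9 20 185 | 17 11 24 158 | 18 27 26 87 | 19 44 84 45 | 20 43 87 36 | 21 45 118 51 | 22 50 202 157 | 23 49 219 214 | 24 49 217 216 | 25 49 220 216 | 26 49 219 214 | 27 49 216 217 | 28 49 219 215 | 29 49 222 211 | 30 49 219 214 | 31 49 221 214 | 32 49 217 214 | 33 49 220 214 | 34 49 225 210 | 35 49 220 215 | 36 49 224 215 | 37 50 209 188 | 38 50 161 100 | 39 43 95 45 | 40 42 74 50 | 41 47 86 54 | 42 51 101 51 | 43 45 92 54 | 44 46 97 55 | 45 44 102 49 | 46 45 106 54 | 47 43 99 50 | 48 47 93 53 | 49 44 113 49 | 50 47 106 50 | 51 44 100 52 | 52 43 108 47 | 53 40 84 45 | 54 51 171 86 | 55 50 227 204 | 56 49 229 215 | 57 49 233 209 | 58 49 227 210 | 59 4
[... 552 characters left out ...]
 | 94 20 196 166 | 95 20 192 166 | 96 20 194 165 | 97 19 192 167 | 98 20 190 165 | 99 19 190 167 | 100 20 197 165 | 101 20 195 166 | 102 20 199 165 | 103 18 151 165 | 104 15 51 170 | 105 4 22 170 | 106 6 28 172 | 107 7 25 172 | 108 8 30 170 | 109 10 29 172 | 110 6 28 172 | 111 9 27 170 | 112 10 28 173 | 113 9 28 173 | 114 11 28 171 | 115 10 27 171 | 116 8 26 172 | 117 9 28 171 | 118 12 28 172 | 119 9 28 175 | 120 10 28 171 | 121 6 29 171 | 122 7 28 169 | 123 8 30 173 | 124 5 28 171 | 125 8 28 172 | 126 8 30 171 | 127 7 27 171 | 128 8 29 172 | 129 5 28 174 | 130 7 30 169 | 131 6 25 170 | 132 8 28 173 | 133 65 29 172 | 134 7 28 172 | 135 8 25 171 | 136 65 28 171 | 137 8 29 173 | 138 8 29 172 |
```

The washer still shows only about 1–1.5 mm thick (rows 18–21) after release, so it is squeezed. Nearly the whole leaf is visible right up to the collar's back face (rows 71–103). The leaf is therefore holding the collar against the washer, and I'll hand the job in.

```bash
python3 -c "
from station import arm,ticket
print(arm.read_ft_force(),arm.read_time()); print(ticket.finish_job())"
```

```text
[-0.63455716  0.37559467 -0.44835154] 44.55
the job is handed in; nothing more can be done
None
```

The green collar is home against the washer and released, and the job is handed in at 44.6 s. The catch holding it was judged by feel (it held a 4.7 N pull) and from a close wrist picture; axial push peaked at 8.8 N, and no verdict came back at hand-in.

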